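# Carry a sample carousel by its folding handle and mount it on the drive spindle

## Robot

A 6-joint arm with a two-finger parallel gripper is mounted at the origin on the work surface. World frame = base frame: x ahead of the robot, y to its left, z up, the work surface at z = 0. Lengths are in m, angles in rad, forces in N, time in s.
With the tool pointing down it reaches from about 0.25 to 0.725 m from the base axis. Payload 9.7 kg.
Tool frame: the origin (TCP) lies midway between the tips of the shut fingers; the grasp point (between the pads) lies 19 mm behind it; z points along the fingers, y is the line along which they close (so a half turn about z gives the same grasp; the last joint's range is limited). The gripper opens to 85 mm and grips with 20 to 120 N. Pads are 22 mm wide; open, the fingers measure 114 mm over their backs; the gripper's body (76 mm by 85 mm) begins 54 mm behind the grasp point. The pads swing forward as they close: fully open they stand 13 mm farther back than shut.
Start: joints at [-1.291, 0.087, 0.176, 1.66, 0, 1.571], TCP at [0.152, -0.529, 0.231] pointing down, gripper open.
Joint ranges: [-3.13, 3.13], [-0.85, 1.81], [-1.15, 1.24], [-2.2, 2.28], [-1.44, 1.52], [-3.14, 3.14]. Speed limits (rad/s): [2.22, 2.22, 2.57, 3.14, 3.14, 3.14].

## Interface

Orientations are given as a unit quaternion [x, y, z, w].
In Python, from rig import telemetry, imaging, job gives the robot as it stands.
- The arm moves only by the shell command python3 -m crank 'ROWS' [FORCE]. ROWS is JSON, a list of rows, each a list of 3 entries, a list of its own where there are three numbers: the finger opening in mm, from 0 to 85.4, then the shift along the tool's x, y, z in mm, then the turn, a rotation vector about the tool's x, y, z in degrees. In form: [[fingers, [dx, dy, dz], [wx, wy, wz]], ...]. A call has 1 to 8 rows; each row shifts and turns the commanded pose from where the row before left it, along the tool's axes as they then stand; what a row does not reach is not made up. A row lasts 1/10 s, in which the tool goes at most 50 mm and 8.59 degrees, less where a joint would pass 70% of its speed; a pose out of reach is approached as far as the arm can. A call is refused whole if a number of a shift passes 50 or a number of a turn 8.59, either way. A call with a gripper value outside its range is refused whole. The fingers move at their own pace and stop on an object; FORCE is the grip in N (left out, the last holds). Time passes only in rows, so rows that do not move let the fingers close. It gives the time, the measured TCP pose, the force, the opening and the grip force at its end, in the units of the state.
- telemetry.state(): the state, without advancing time (a new reading comes with each control period).
- imaging.read_camera(name): name is "scene" or "side" or "wrist"; returns the picture (384x512x3 uint8, red, green, blue); there is no depth.
- imaging.camera_info(name): a dict with "mtx" (3x3 intrinsics, pixels), "D" ([k1, k2, p1, p2, k3] as OpenCV has them; the pictures are not rectified), "cam_to_world" (4x4, takes a point from camera to world coordinates). Camera axes: x right, y up, looking along -z (the intrinsics and any distortion apply to the point x, -y, -z); pixel columns grow to the right and rows downward; lengths in m; the calibration is good to about 2 mm. A picture is of the moment at which its call begins: read the wrist's pose just before it. camera_info takes no time and is no camera call; for the wrist camera it gives the pose at the moment of the call.
- job.job_done(): hands the job in; it is judged then, once.
The state is a dict: "clock": time; "joint_pos": joint angles; "joint_velocities": joint speeds; "tau": joint torques, N m; "tcp_pos": TCP position; "eef_rot": TCP orientation; "force": force on the tool from outside, world axes, zero at the start; "torque": the same for the moment, N m; "finger_gap": opening from 0.0 (shut) to 1.0 (fully open); "grip_force": force on a finger pad.
Only numpy, scipy, OpenCV 4.12 (cv2) and the standard library are available. Lean on these libraries where they do the work, as an engineer would, in place of code of your own. Each camera call takes 0.05 s, during which the arm holds its last target. There are 200 camera calls.

## Task

Swing up the folded carrying handle of the sample carousel, lift the carousel by it and mount it on the spindle of the drive unit. Set it down gently and turn it until it drops over the drive cross and sits fully home, flat on the drive unit, then let go. Keep it close to level all the time so that the vials stay in, and do not disturb the other things on the bench.

Things in the scene. Friction and masses are not known exactly. Their poses are not given: they have to be found in the camera images.
- carousel: Sample carousel, loose on the bench: aluminium disc 110 mm across with eight amber vials fixed in it (tops 62 mm above its underside) and a 20 mm bore through its middle. Origin: centre of its underside; z up. Square foot 68 mm wide, 14 mm tall, divided by a cross-shaped groove (20 mm wide, 14 mm deep, open below) along its x and y axes. 0.48 to 0.78 kg with the handle.
- hub_top (a point): Centre of the open top of the carousel's hub tube (30 mm outside, bore 20 mm), 60 mm above the underside.
- handle (a joint): Carrying handle of the carousel: a steel wire bail swinging freely about the carousel's y axis, on pivots 48 mm above the underside and 62 mm either side of the middle. 0 = straight up, positive = leaning to the carousel's +x; stops at +-1.12 rad (folded down beside the disc, where it falls when let go).
- handle_grip (a point): Middle of the handle's black round grip sleeve (13 mm thick, 70 mm long, lying along the carousel's y axis), 88 mm from the pivot axis.
- drive: Drive unit of the sample changer, fixed on the bench: white round housing 160 mm across and 50 mm tall, with a low control panel on its -x side reaching 122 mm from the middle. Origin: centre of its underside; z up.
- drive_seat (a point): Centre of the drive unit's dark top face, 50 mm above the bench, on the spindle axis: the centre of the carousel's underside comes here when fully home. Round the spindle's foot lies a four-armed drive cross at right angles, arms 12 mm wide, 10 mm tall, reaching 33 mm from the axis, held by the motor at an unknown turn that is not the housing's.
- spindle_tip (a point): Top of the fixed upright steel spindle, 48 mm above the seat; spindle 16 mm thick, its top 12 mm tapered to 6 mm. A carousel whose grooves are out of line with the drive cross sits 10 mm too high on its arms; turned to within about 5 degrees of it, it drops over the cross.
- beaker: Empty glass beaker, 66 mm across, 88 mm tall; a bystander, loose. Origin: centre of its underside.
- dish: Covered glass petri dish, 94 mm across, 18 mm tall; a bystander, loose. Origin: centre of its underside.
- spatula: Lab spatula lying flat, 170 mm long, along its x axis; a bystander, loose.
- reagent: White plastic reagent bottle, 80 mm across, 165 mm tall; a bystander, loose. Origin: centre of its underside.
- mortar: White porcelain mortar bowl, 104 mm across, 55 mm tall; a bystander, loose. Origin: centre of its underside.
- washbottle: White plastic wash bottle, 64 mm across, 160 mm tall; a bystander, loose. Origin: centre of its underside.
- jar: Amber glass jar, 68 mm across, 80 mm tall; a bystander, loose. Origin: centre of its underside.
Mind the look-alikes: they are no part of the job. Leave any blue or red look-alike of the drive alone.

How it is judged:
By the outcome, as a careful person would: the job done as asked, in the order asked, and still so for the second after the job is handed in, with the robot touching nothing.
It also fails if it takes over 64 s, if anything falls off the work surface, if the arm or the gripper's body presses on something with over 40 N, if the wrist force passes 120 N, or if a joint passes its speed limit or range.

## Working session

There is one attempt and no reset: what is moved stays moved. The work goes in short steps, Python scripts to look and compute and a shell command to move; the robot and the scene stay as the last step left them, time stands still between calls to the robot, and variables do not carry over. Pictures are saved under pics/ and viewed, at most 10 in all, crops included, and the job is handed in when it is done.

```bash
mkdir -p pics; ls; cat > h.py <<'E'
import numpy as np, cv2
from rig import telemetry, imaging, job
from scipy.spatial.transform import Rotation as R
def save(cam,name):
    im=imaging.read_camera(cam); cv2.imwrite(f'pics/{name}.png',im[:,:,::-1]); np.savez(f'pics/{name}.npz',im=im,**imaging.camera_info(cam)); return im
def load(name): return np.load(f'pics/{name}.npz')
def ray(c,uv):
    p=cv2.undistortPoints(np.array([[uv]],float),c['mtx'],c['D'])[0,0]
    T=c['cam_to_world']; d=T[:3,:3]@np.array([p[0],-p[1],-1]); return T[:3,3],d
def atz(c,uv,z):
    o,d=ray(c,uv); return o+d*(z-o[2])/d[2]
def proj(c,P):
    T=np.linalg.inv(c['cam_to_world']); q=(T[:3,:3]@np.atleast_2d(P).T).T+T[:3,3]
    q=q*[1,-1,-1]; return cv2.projectPoints(q,np.zeros(3),np.zeros(3),c['mtx'],c['D'])[0][:,0]
E
python3 - <<'E'
from h import *
a=save('scene','s0');b=save('side','d0');
cv2.imwrite('pics/both.png',np.vstack([cv2.resize(a,(400,300)),cv2.resize(b,(400,300))])[:,:,::-1])
cv2.imwrite('pics/s0b.png',cv2.resize(a,(800,600))[:,:,::-1])
cv2.imwrite('pics/d0b.png',cv2.resize(b,(800,600))[:,:,::-1])
for n in ('scene','side','wrist'):
    i=imaging.camera_info(n);print(n,np.round(i['mtx'],1).tolist(),np.round(i['D'],3),np.round(i['cam_to_world'],3).tolist())
print(telemetry.state())
E
```

```text
pics
scene [[467.3, 0.0, 265.5], [0.0, 467.3, 196.9], [0.0, 0.0, 1.0]] [-0.197  0.     0.     0.     0.   ] [[0.392, -0.727, 0.563, 1.417], [0.92, 0.301, -0.252, -0.373], [0.014, 0.617, 0.787, 1.245], [0.0, 0.0, 0.0, 1.0]]
side [[420.9, 0.0, 257.3], [0.0, 420.9, 187.5], [0.0, 0.0, 1.0]] [-0.158  0.     0.     0.     0.   ] [[-0.863, 0.34, -0.373, 0.012], [-0.505, -0.568, 0.651, 1.012], [0.01, 0.75, 0.662, 1.19], [0.0, 0.0, 0.0, 1.0]]
wrist [[315.1, 0.0, 250.9], [0.0, 315.1, 195.3], [0.0, 0.0, 1.0]] [-0.04  0.    0.    0.    0.  ] [[0.275, 0.926, 0.259, 0.218], [-0.961, 0.265, 0.074, -0.509], [-0.001, -0.269, 0.963, 0.372], [0.0, 0.0, 0.0, 1.0]]
{'clock': 0.1, 'joint_pos': array([-1.29100013e+00,  8.74193126e-02,  1.75226936e-01,  1.65980456e+00,
       -1.36322844e-05,  1.57081477e+00]), 'joint_velocities': array([-0.00079709, -0.00146583,  0.00170431,  0.00052724, -0.00058759,
        0.00028328]), 'tau': array([ 1.71218337e-03, -5.21561623e+01,  4.65654445e+01,  1.60227797e-02,
        4.35744948e-05, -1.32918862e-05]), 'tcp_pos': array([ 0.1518284 , -0.52841854,  0.2306531 ]), 'eef_rot': array([ 9.90231318e-01,  1.39433056e-01, -9.04625028e-05, -5.93486188e-04]), 'force': array([0.35201034, 0.18012621, 0.69059308]), 'torque': array([ 0.03383328,  0.00849413, -0.00298292]), 'grip_force': 0.0, 'finger_gap': 0.9975985424503785}
```

View pics/s0b.png

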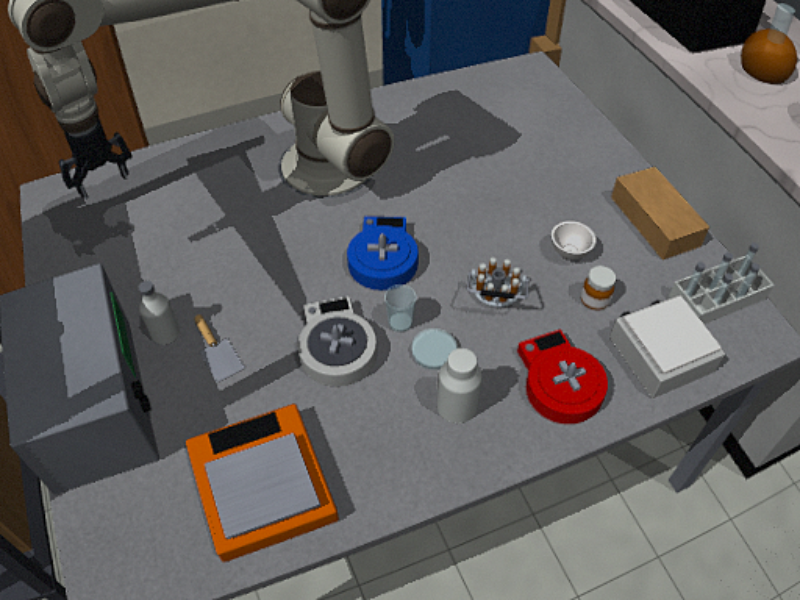

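View pics/d0b.png

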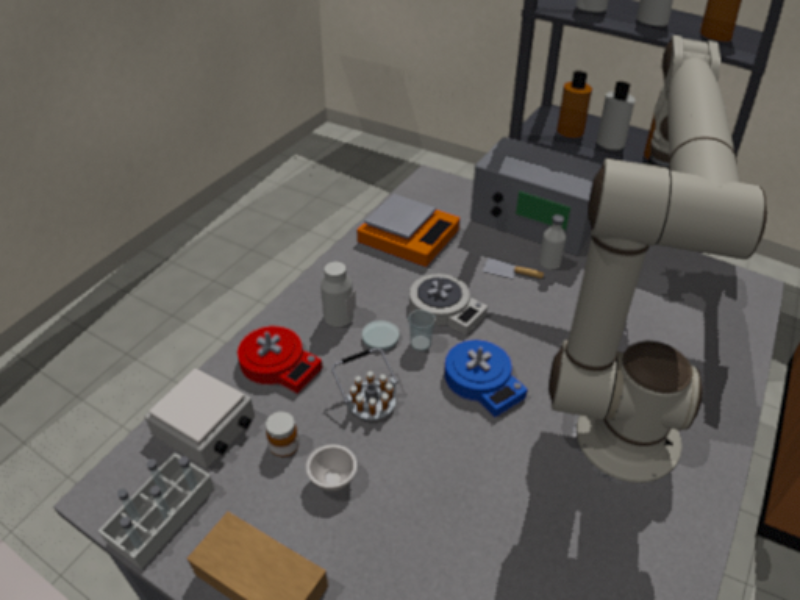

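Candidates for the drive (scene view, 800x600): white (338,340), blue (383,250), red (567,380). By the description it is the white one. The carousel is the vial disc at (498,285); the vial rack at (725,285) is a look-alike. The handle appears folded towards the dish and reagent. A close crop should confirm this.

```bash
python3 - <<'E'
from h import *
a=load('s0')['im'];b=load('d0')['im']
def crop(im,u,v,w=40*2,h=30*2): return cv2.resize(im[v:v+h,u:u+w],(400,300),interpolation=cv2.INTER_CUBIC)
o=np.vstack([np.hstack([crop(a,280,155),crop(a,180,185)]),np.hstack([crop(b,200,218),crop(b,250,168)])])
cv2.imwrite('pics/c1.png',o[:,:,::-1])
E
```

```text
(no output)
```

View pics/c1.png

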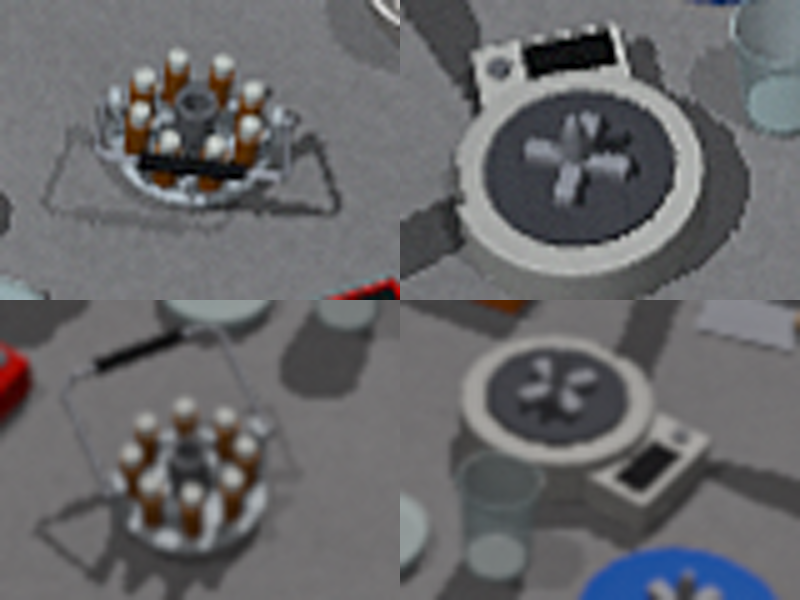

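```bash
cat >> h.py <<'E'
def tri(obs):
    A=[];b=[]
    for c,uv in obs:
        o,d=ray(c,uv); d=d/np.linalg.norm(d); M=np.eye(3)-np.outer(d,d); A.append(M); b.append(M@o)
    A=np.vstack(A);b=np.hstack(b); x=np.linalg.lstsq(A,b,rcond=None)[0]; return x, np.linalg.norm(A@x-b)
E
python3 - <<'E'
from h import *
s=load('s0');d=load('d0')
S=lambda u,v,ou,ov:(ou+(u%400)/5-.4,ov+(v%300)/5-.4)
hs=S(197,102,280,155);hd=S(190,452,200,218)
print('hub',tri([(s,hs),(d,hd)]),atz(s,hs,.06),atz(d,hd,.06))
for n,p,q in(('g0',(140,160),(97,367)),('g1',(246,170),(183,337)),('gc',(193,165),(140,352))):
    print(n,tri([(s,S(*p,280,155)),(d,S(*q,200,218))]))
ds=S(579,168,180,185);dd=S(557,392,250,168)
print('drive',tri([(s,ds),(d,dd)]),atz(s,ds,.05),atz(d,dd,.05))
for p in((530,148),(568,202),(628,166),(590,115)):print('arm s',atz(s,S(*p,180,185),.06))
for p in((519,396),(545,362),(595,375),(575,412)):print('arm d',atz(d,S(*p,250,168),.06))
for n,c,uv,z in(('beaker',s,(402,322),0.),('dish',s,(434,352),0),('reag',s,(458,408),0),('mortar',s,(573,245),0),('jar',s,(598,298),0),('blue',s,(383,262),0.03),('red',s,(567,385),.05)):print(n,atz(c,(uv[0]*.64,uv[1]*.64),z))
E
```

```text
hub (array([0.54876437, 0.21036242, 0.05645756]), np.float64(0.0012346571384778988)) [0.55206321 0.20916119 0.06      ] [0.54654905 0.21215741 0.06      ]
g0 (array([0.61946747, 0.16447863, 0.07688814]), np.float64(0.045043228842018765))
g1 (array([0.61303447, 0.17496826, 0.0946906 ]), np.float64(0.04708905326904927))
gc (array([0.61610767, 0.16954116, 0.08459579]), np.float64(0.0012334523688248664))
drive (array([ 0.57728521, -0.16931324,  0.04723825]), np.float64(0.0012632328549834423)) [ 0.58003401 -0.16924947  0.05      ] [ 0.5754826  -0.16737095  0.05      ]
arm s [ 0.56074945 -0.19433053  0.06      ]
arm s [ 0.60873606 -0.18580353  0.06      ]
arm s [ 0.59726719 -0.1421714   0.06      ]
arm s [ 0.55078854 -0.15080319  0.06      ]
arm d [ 0.59478959 -0.13673446  0.06      ]
arm d [ 0.59676096 -0.18531275  0.06      ]
arm d [ 0.55358416 -0.19196833  0.06      ]
arm d [ 0.54657956 -0.14282691  0.06      ]
beaker [ 0.55159281 -0.01513493  0.        ]
dish [0.64879761 0.01630731 0.        ]
reag [0.78925003 0.00547594 0.        ]
mortar [0.49640936 0.44399537 0.        ]
jar [0.65734849 0.41314353 0.        ]
blue [0.40202768 0.00102905 0.03      ]
red [0.85133812 0.20801152 0.05      ]
```

The view shows two things:
- The handle is folded towards about -31° in world yaw, with the grip centre near (0.616, 0.170, 0.085).
- The white drive is near (0.577, -0.168), with its cross at about -36° (mod 90).

I'll move towards the carousel and look with the wrist camera.

```bash
python3 -m crank '[[85,[0,0,0],[0,0,-7]],[85,[0,0,0],[0,0,-7]],[85,[0,0,0],[0,0,-7]],[85,[0,0,0],[0,0,-7]],[85,[0,0,0],[0,0,-7]],[85,[0,0,0],[0,0,-7]],[85,[20,0,0],[0,0,0]],[85,[40,0,0],[0,0,0]]]' 40 >/dev/null
python3 -m crank '[[85,[45,0,-3],[0,0,0]],[85,[45,0,-3],[0,0,0]],[85,[45,0,-3],[0,0,0]],[85,[45,0,-3],[0,0,0]],[85,[45,0,-3],[0,0,0]],[85,[45,0,-3],[0,0,0]],[85,[45,0,-3],[0,0,0]],[85,[45,0,-3],[0,0,0]]]' >/dev/null
python3 -m crank '[[85,[45,0,0],[0,0,0]],[85,[45,0,0],[0,0,0]],[85,[45,0,0],[0,0,0]],[85,[45,0,0],[0,0,0]],[85,[45,0,0],[0,0,0]],[85,[45,0,0],[0,0,0]],[85,[30,0,0],[0,0,0]],[85,[0,0,0],[0,0,0]]]'
```

```text
clock: 2.5
tcp_pos: [0.5342, 0.0852, 0.2536]
eef_rot: [0.874, 0.487, -0.001, -0.001]
force: [0.4, -0.6, 0.1]
finger_gap: 0.995
grip_force: 0.0
```

```bash
python3 - <<'E'
from h import *
w=save('wrist','w1'); cv2.imwrite('pics/w1b.png',cv2.resize(w,(800,600),interpolation=cv2.INTER_CUBIC)[:,:,::-1])
c=load('w1')
print(proj(c,[[.549,.2105,.06],[.616,.1695,.0846],[.577,-.168,.098]])/.64)
E
```

```text
[[307.82412322  90.67247566]
 [434.53564105  83.18163187]
 [622.41809733 534.35194487]]
```

View pics/w1b.png

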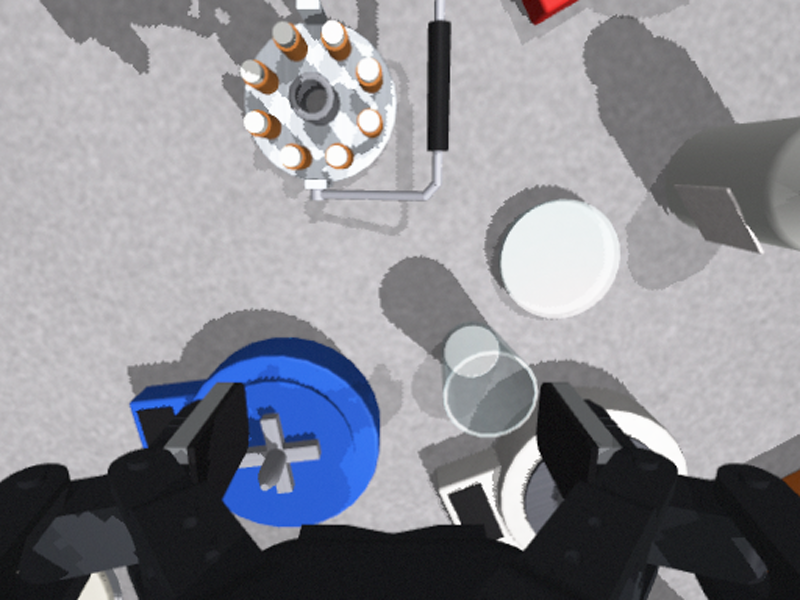

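```bash
python3 - <<'E'
from h import *
w=load('w1');s=load('s0');d=load('d0')
f=lambda u,v:(u*.64-.2,v*.64-.2)
h=atz(w,f(316,96),.06);g=atz(w,f(438,86),.086);g0=atz(w,f(439,22),.086);g1=atz(w,f(437,150),.086)
print(h,g,g-h,np.degrees(np.arctan2(*(g-h)[1::-1])),np.degrees(np.arctan2(*(g0-g1)[1::-1])),np.linalg.norm(g0-g1))
S=lambda u,v,ou,ov:(ou+(u%400)/5-.4,ov+(v%300)/5-.4)
print(tri([(s,S(197,102,280,155)),(d,S(190,452,200,218)),(w,f(316,96))]),tri([(s,S(193,165,280,155)),(d,S(140,352,200,218)),(w,f(438,86))]))
a=h-g; st=telemetry.state();print(st['tcp_pos'],R.from_quat(st['eef_rot']).inv().apply(g-st['tcp_pos'])*1e3)
E
```

```text
[0.55156518 0.20533836 0.06      ] [0.61666047 0.1672257  0.086     ] [ 0.06509529 -0.03811266  0.026     ] -30.348560640303837 58.423321289056396 0.07030546724721398
(array([0.5500008 , 0.20853176, 0.05578006]), np.float64(0.003867282417048933)) (array([0.6165616, 0.1686081, 0.0844603]), np.float64(0.002130097761347944))
[0.53337547 0.08364891 0.25407173] [115.16349779  26.97355561 167.86712386]
```

The hub top is at (316,97) and the sleeve centre at (438,86), running vertically in the image from (439,22) to (437,150), so the tool is already aligned with it. Next I'll move over it and descend with the fingers partly closed.

```bash
python3 -m crank '[[36,[40,9,0],[0,0,0]],[36,[40,9,20],[0,0,0]],[36,[35,9,30],[0,0,0]],[36,[0,0,30],[0,0,0]],[36,[0,0,20],[0,0,0]],[36,[0,0,0],[0,0,0]],[36,[0,0,0],[0,0,0]],[36,[0,0,0],[0,0,0]]]'
python3 - <<'E'
from h import *
w=save('wrist','w2');cv2.imwrite('pics/w2b.png',cv2.resize(w,(800,600),interpolation=cv2.INTER_CUBIC)[:,:,::-1])
E
```

```text
clock: 3.35
tcp_pos: [0.6174, 0.165, 0.1575]
eef_rot: [0.875, 0.485, 0.001, 0.0]
force: [0.4, 0.7, 1.1]
finger_gap: 0.426
grip_force: 0.0
```

View pics/w2b.png

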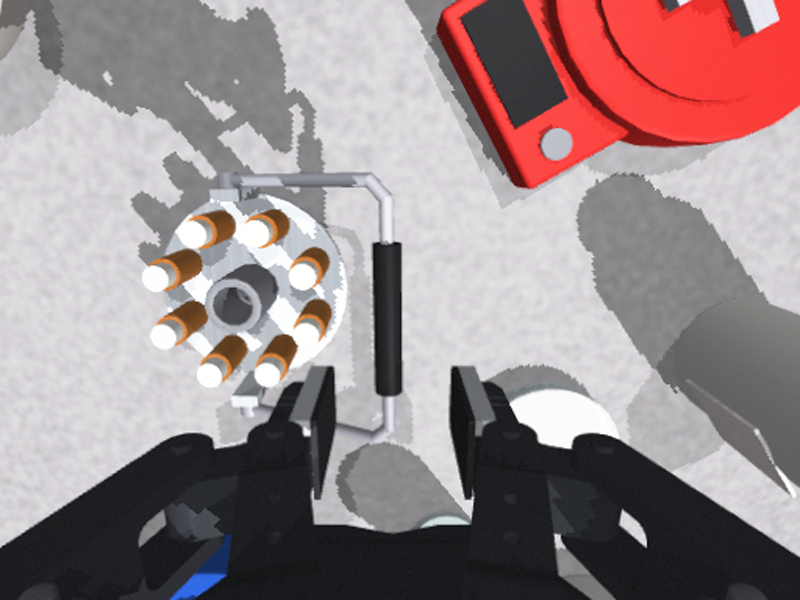

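```bash
python3 - <<'E'
from h import *
w=load('w2');f=lambda u,v:(u*.64-.2,v*.64-.2)
w1=load('w1')
g=atz(w,f(387.5,318),.086);print(g,tri([(w1,f(438,86)),(w,f(387.5,318))]));h=atz(w,f(238,300),.06);print(h,tri([(w1,f(316,96)),(w,f(238,300))]))
g0=atz(w,f(387,242),.086);g1=atz(w,f(388,395),.086);print(np.degrees(np.arctan2(*(g0-g1)[1::-1])))
st=telemetry.state();print(st['tcp_pos'],R.from_quat(st['eef_rot']).inv().apply(g-st['tcp_pos'])*1e3)
E
```

```text
[0.61739456 0.16877074 0.086     ] (array([0.6169961 , 0.16769347, 0.08250107]), np.float64(0.0003756537570553322))
[0.55414634 0.21024881 0.06      ] (array([0.55022427, 0.20859501, 0.04857696]), np.float64(0.0018270756602122276))
58.162735447725034
[0.61744715 0.16513831 0.15745511] [ 2.90329746 -2.10965665 71.45733638]
```

```bash
python3 -m crank '[[36,[3,-2,20],[0,0,0]],[36,[0,0,25],[0,0,0]],[36,[0,0,25],[0,0,0]],[36,[0,0,15],[0,0,0]],[20,[0,0,5],[0,0,0]],[20,[0,0,0],[0,0,0]],[20,[0,0,0],[0,0,0]],[20,[0,0,0],[0,0,0]]]' 40
python3 - <<'E'
from h import *
w=save('wrist','w3');s=save('side','d3')
cv2.imwrite('pics/c3.png',np.hstack([cv2.resize(w,(400,300)),cv2.resize(s[200:275,190:290],(400,300),interpolation=cv2.INTER_CUBIC)])[:,:,::-1])
E
```

```text
clock: 4.2
tcp_pos: [0.6175, 0.1693, 0.0668]
eef_rot: [0.874, 0.485, 0.001, 0.0]
force: [1.2, -0.1, 0.3]
finger_gap: 0.232
grip_force: 0.0
```

View pics/c3.png

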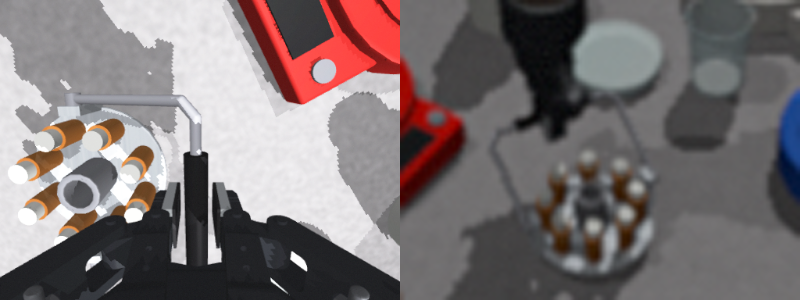

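The wrist view shows the sleeve at (195,210), caged between the pads at (175,205) and (220,205). I'll swing it up along the arc.

```bash
python3 -m crank '[[20,[0,-2.9,-5.4],[0,0,0]],[20,[0,-3.2,-5.2],[0,0,0]],[20,[0,-3.6,-5],[0,0,0]],[20,[0,-4,-4.7],[0,0,0]],[20,[0,-4.2,-4.4],[0,0,0]],[20,[0,-4.6,-4.1],[0,0,0]],[20,[0,-4.9,-3.8],[0,0,0]],[20,[0,-5.1,-3.4],[0,0,0]]]'
python3 -m crank '[[20,[0,-5.3,-3.1],[0,0,0]],[20,[0,-5.5,-2.7],[0,0,0]],[20,[0,-5.7,-2.3],[0,0,0]],[20,[0,-5.8,-1.9],[0,0,0]],[20,[0,-6,-1.5],[0,0,0]],[20,[0,-6.1,-1],[0,0,0]],[20,[0,-6.1,-0.6],[0,0,0]],[20,[0,-6.1,-0.3],[0,0,0]]]'
python3 - <<'E'
from h import *
w=save('wrist','w4');s=save('side','d4');a=save('scene','s4')
cv2.imwrite('pics/c4.png',np.vstack([np.hstack([cv2.resize(w,(400,300)),cv2.resize(s[185:260,190:290],(400,300),interpolation=cv2.INTER_CUBIC)]),np.hstack([cv2.resize(a[130:205,270:370],(400,300),interpolation=cv2.INTER_CUBIC)]*2)])[:,:,::-1])
E
```

```text
clock: 5.1
tcp_pos: [0.5889, 0.1867, 0.1021]
eef_rot: [0.874, 0.485, 0.0, -0.0]
force: [0.4, -1.2, 0.5]
finger_gap: 0.237
grip_force: 0.4
clock: 5.9
tcp_pos: [0.5492, 0.2112, 0.1147]
eef_rot: [0.874, 0.485, -0.0, -0.0]
force: [0.5, -0.1, 0.9]
finger_gap: 0.234
grip_force: 0.0
```

View pics/c4.png

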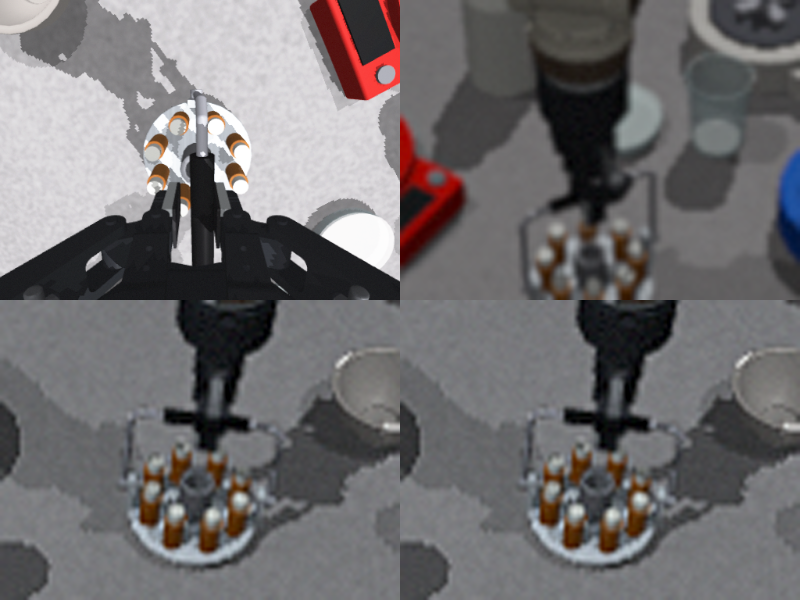

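Handle up and still caged: the sleeve runs from (165,412) to (270,425) in the scene crop with the pads in its middle. Next, close and lift gently.

```bash
python3 -m crank '[[8,[0,0,0],[0,0,0]],[8,[0,0,0],[0,0,0]],[8,[0,0,0],[0,0,0]],[8,[0,0,0],[0,0,0]],[8,[0,0,-2],[0,0,0]],[8,[0,0,-3],[0,0,0]],[8,[0,0,-5],[0,0,0]],[8,[0,0,0],[0,0,0]]]' 80
python3 -m crank '[[8,[0,0,-5],[0,0,0]],[8,[0,0,-10],[0,0,0]],[8,[0,0,-18],[0,0,0]],[8,[0,0,-22],[0,0,0]],[8,[0,0,-22],[0,0,0]],[8,[0,0,-22],[0,0,0]],[8,[0,0,-18],[0,0,0]],[8,[0,0,-8],[0,0,0]]]'
python3 -m crank '[[8,[0,0,-3],[0,0,0]],[8,[0,0,0],[0,0,0]],[8,[0,0,0],[0,0,0]]]'
python3 - <<'E'
from h import *
w=save('wrist','w5');s=save('side','d5');a=save('scene','s5')
cv2.imwrite('pics/c5.png',np.vstack([np.hstack([cv2.resize(w,(400,300)),cv2.resize(s[140:215,190:290],(400,300),interpolation=cv2.INTER_CUBIC)]),np.hstack([cv2.resize(a[90:165,270:370],(400,300),interpolation=cv2.INTER_CUBIC),cv2.resize(a[185:245,180:260],(400,300),interpolation=cv2.INTER_CUBIC)])])[:,:,::-1])
E
```

```text
clock: 6.85
tcp_pos: [0.5498, 0.2109, 0.1251]
eef_rot: [0.875, 0.485, 0.0, 0.0]
force: [-0.3, 0.3, -6.3]
finger_gap: 0.123
grip_force: 77.9
clock: 7.65
tcp_pos: [0.5501, 0.2111, 0.2524]
eef_rot: [0.874, 0.485, 0.002, 0.0]
force: [0.5, -0.1, -6.1]
finger_gap: 0.122
grip_force: 78.2
clock: 7.95
tcp_pos: [0.5495, 0.2109, 0.2517]
eef_rot: [0.874, 0.485, -0.001, -0.0]
force: [-0.4, 0.1, -7.0]
finger_gap: 0.125
grip_force: 78.2
```

View pics/c5.png

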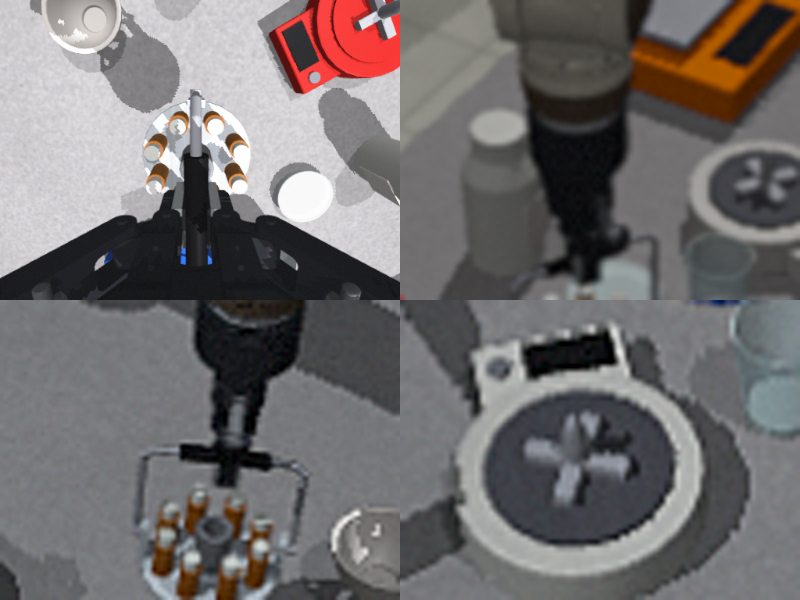

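Lifted: all vials are in and the load is about 6.6 N. Next, a precise fit of the drive's centre and cross angle from the scene and side pictures, using a projected model.

```bash
cat > fit.py <<'E'
from h import *
from scipy.optimize import minimize
def darkdisc(c,uv):
    im=cv2.resize(c['im'],None,fx=4,fy=4,interpolation=cv2.INTER_CUBIC).astype(int)
    g=im.mean(2); return g
def hullmask(c,P,sh,m):
    p=proj(c,P); cv2.fillConvexPoly(m,cv2.convexHull(np.round((p+.5)*4-.5).astype(np.int32)),1)
def model(c,x,y,t,off):
    m=np.zeros((384*4,512*4),np.uint8)
    for k in (0,np.pi/2):
        a=np.array([np.cos(t+k),np.sin(t+k)]);b=np.array([-a[1],a[0]])
        P=[[*(np.array([x,y])+s*.033*a+r*.006*b),z] for s in(-1,1) for r in(-1,1) for z in(.05,.06)]
        hullmask(c,np.array(P),4,m)
    ph=np.linspace(0,2*np.pi,24)
    P=[[x+r*np.cos(q),y+r*np.sin(q),z] for q in ph for r,z in((.008,.05),(.008,.086),(.003,.098))]
    hullmask(c,np.array(P),4,m); return m
E
python3 - <<'E'
from fit import *
out=[]
for n,uv in(('s5',(216,219)),('d0',(281,186))):
    c=load(n);g=darkdisc(c,uv);u,v=uv[0]*4,uv[1]*4
    # dark top region incl. cross: white ring threshold, floodfill interior
    sub=g[v-110:v+110,u-130:u+130]
    dk=(sub<115).astype(np.uint8); n_,l,st,ce=cv2.connectedComponentsWithStats(dk)
    # component with largest area near centre
    best=max(range(1,n_),key=lambda i: st[i][4] if np.hypot(*(ce[i]-[130,110]))<25 else 0)
    m=(l==best).astype(np.uint8);cnt=max(cv2.findContours(m,cv2.RETR_EXTERNAL,cv2.CHAIN_APPROX_NONE)[0],key=len)
    e=cv2.fitEllipse(cv2.convexHull(cnt)); print(n,e,st[best])
    ctr=((e[0][0]+u-130+.5)/4-.5,(e[0][1]+v-110+.5)/4-.5); out.append((c,ctr)); print(ctr,atz(c,ctr,.05))
    r=[np.linalg.norm(atz(c,((q[0]+u-130+.5)/4-.5,(q[1]+v-110+.5)/4-.5),.05)[:2]-atz(c,ctr,.05)[:2]) for q in cnt[::10,0].astype(float)];print(np.percentile(r,[5,50,95]))
    # cross fit
    fill=np.zeros_like(m);cv2.drawContours(fill,[cv2.convexHull(cnt)],-1,1,-1);fill=cv2.erode(fill,np.ones((7,7)))
    med=np.median(sub[m>0]);br=np.zeros_like(g,np.uint8);br[v-110:v+110,u-130:u+130]=((sub>med+22)&(fill>0))
    x0,y0=atz(c,ctr,.05)[:2];F=[]
    for t in np.radians(np.arange(0,90,3)):
        F.append((max(((lambda M:(M&br).sum()/(M|br).sum())(model(c,x0+dx,y0+dy,t,0)),dx,dy) for dx in(-.003,0,.003) for dy in(-.003,0,.003)),np.degrees(t)))
    b=max(F);f=lambda p:-(lambda M:(M&br).sum()/(M|br).sum())(model(c,x0+p[0]/1e3,y0+p[1]/1e3,np.radians(p[2]),0))
    r=minimize(f,[b[0][1]*1e3,b[0][2]*1e3,b[1]],method='Nelder-Mead',options=dict(initial_simplex=np.array([b[0][1]*1e3,b[0][2]*1e3,b[1]])+np.array([[0,0,0],[2,0,0],[0,2,0],[0,0,3]])))
    print('cross',-r.fun,x0+r.x[0]/1e3,y0+r.x[1]/1e3,r.x[2])
print(tri(out))
s=load('s5');print(atz(s,(165*.64,338*.64),0),atz(s,(220*.64,360*.64),0))
E
```

```text
s5 ((129.2593994140625, 108.63023376464844), (125.89186096191406, 155.0527801513672), 83.50601196289062) [   52    46   155   126 13913]
(215.43984985351562, 218.2825584411621) [ 0.58038235 -0.16923939  0.05      ]
[0.05865395 0.06021838 0.06214221]
cross 0.7387888707037643 0.5751602375112499 -0.16950683117952436 53.283802369112934
d0 ((130.91046142578125, 93.14630126953125), (291.9175109863281, 336.5082092285156), 93.28153991699219) [    0     0   260   220 37700]
(280.8526153564453, 181.4115753173828) [ 0.58959392 -0.19273524  0.05      ]
[0.13459674 0.17084273 0.20185803]
cross 0.06249507136661146 0.6133698835950814 -0.23683970978702684 74.2183652609711
(array([ 0.58525543, -0.17421305,  0.06301215]), np.float64(0.006548496053454939))
[ 0.39774841 -0.500183    0.        ] [ 0.49852198 -0.40180586  0.        ]
```

```bash
python3 - <<'E'
from fit import *
c=load('d0');g=darkdisc(c,0)
print(g[186*4:188*4:4,250*4:320*4:8].astype(int).tolist())
best=None
for th in range(50,130,6):
    sub=g[150*4:222*4,245*4:320*4];n,l,st,ce=cv2.connectedComponentsWithStats((sub<th).astype(np.uint8))
    for i in range(1,n):
        if 6000<st[i][4]<20000 and st[i][2]<200: print(th,st[i],ce[i]); 
s=load('s5')
for n in('s5','d0'):
    c=load(n);g=darkdisc(c,0);p=proj(c,[[.5785,-.1685,.05]])[0]*4;u,v=p.astype(int)
    # sweep: fit on bright (relative) pixels inside projected disc of radius 45 mm
    disc=np.zeros(g.shape,np.uint8);ph=np.linspace(0,6.283,40);hullmask(c,np.array([[.5785+.045*np.cos(q),-.1685+.045*np.sin(q),.05] for q in ph]+[[.5785,-.1685,.1]]),4,disc)
    med=np.median(g[disc>0])
    for k in(15,25,35):
        br=((g>med+k)&(disc>0)).astype(np.uint8)
        f=lambda q:-(lambda M:(M&br).sum()/(M|br).sum())(model(c,.5785+q[0]/1e3,-.1685+q[1]/1e3,np.radians(q[2]),0))
        t0=min((f([a,b,t]),a,b,t) for t in range(0,90,6) for a in(-4,0,4) for b in (-3,0,3))
        r=minimize(f,t0[1:],method='Nelder-Mead',options=dict(initial_simplex=np.array(t0[1:])+np.array([[0,0,0],[2,0,0],[0,2,0],[0,0,4]])))
        print(n,k,-r.fun,.5785+r.x[0]/1e3,-.1685+r.x[1]/1e3,r.x[2])
E
```

```text
[[112, 113, 113, 113, 112, 112, 120, 158, 155, 67, 67, 66, 99, 135, 141, 81, 80, 102, 46, 43, 64, 66, 65, 139, 158, 133, 110, 112, 113, 112, 110, 111, 111, 112, 114], [115, 112, 115, 114, 113, 113, 122, 158, 154, 66, 69, 66, 91, 121, 102, 59, 87, 130, 66, 56, 67, 66, 64, 133, 158, 137, 110, 111, 112, 112, 111, 111, 112, 113, 113]]
62 [   0    0  190   87 6167] [89.55910491 44.83281985]
68 [   0    0  191  101 8785] [89.67046101 43.32157086]
74 [    0     0   192   102 11501] [82.42700635 41.67202852]
74 [ 194    0  106  130 7362] [244.3860364   44.14384678]
80 [    0     0   193   102 12162] [82.1688867  41.42608124]
80 [ 193    0  107  132 7679] [243.58653471  45.2347962 ]
80 [ 116  187  184   84 6749] [199.69313972 228.20136316]
86 [    0     0   194   103 12719] [82.6549257  41.44350971]
86 [ 192    0  108  134 7950] [242.94515723  46.16415094]
92 [    0     0   195   104 14045] [83.96468494 40.72125311]
92 [ 191    0  109  135 8213] [242.24863022  46.96310727]
98 [    0     0   198   105 14323] [84.671647   41.02687984]
98 [ 190    0  110  136 8487] [241.54648286  47.68481207]
98 [  89  111  113   79 6195] [144.79806295 150.78757062]
104 [  89  111  114   79 6422] [144.77810651 150.48551853]
110 [  88  110  115   80 6653] [144.92138885 150.18863671]
116 [  88  110  116   81 6896] [144.83860209 149.94605568]
122 [  88  109  116   82 7117] [144.99128846 149.77743431]
128 [  87  109  118   82 7378] [144.9505286 149.5199241]
s5 15 0.7942614933159439 0.5749831404337526 -0.16979948474829962 54.689356393233794
s5 25 0.686818632309217 0.5752721700769994 -0.16933079956415084 54.9402503126523
s5 35 0.5591686221924237 0.5740956700155803 -0.16854306645751835 57.42836775389931
d0 15 0.6148504273504274 0.5790870520404664 -0.17250369727366255 56.50923782578875
d0 25 0.492776886035313 0.5788055555555556 -0.17158333333333334 54.27777777777778
d0 35 0.37257019438444927 0.579962962962963 -0.17177777777777778 54.03703703703704
```

```bash
python3 -m crank '[[8,[-1.6,1.2,0],[0,0,0]],[8,[-4,2.9,0],[0,0,0]],[8,[-6.5,4.7,0],[0,0,0]],[8,[-8.9,6.5,0],[0,0,0]],[8,[-11.3,8.2,0],[0,0,0]],[8,[-13.7,10,0],[0,0,0]],[8,[-16.2,11.8,0],[0,0,0]],[8,[-17,12.3,0],[0,0,0]]]' >/dev/null
python3 -m crank '[[8,[-18.6,13.5,0],[0,0,0]],[8,[-18.6,13.5,0],[0,0,0]],[8,[-18.6,13.5,0],[0,0,0]],[8,[-18.6,13.5,0],[0,0,0]],[8,[-18.6,13.5,0],[0,0,0]],[8,[-18.6,13.5,0],[0,0,0]],[8,[-18.6,13.5,0],[0,0,0]],[8,[-18.6,13.5,0],[0,0,0]]]' >/dev/null
python3 -m crank '[[8,[-17,12.3,0],[0,0,0]],[8,[-16.2,11.8,0],[0,0,0]],[8,[-13.7,10,0],[0,0,0]],[8,[-11.3,8.2,0],[0,0,0]],[8,[-8.9,6.5,0],[0,0,0]],[8,[-6.5,4.7,0],[0,0,0]],[8,[-4,2.9,0],[0,0,0]],[8,[-1.6,1.2,0],[0,0,0]]]' >/dev/null
python3 -m crank '[[8,[0,0,0],[0,0,1.1]],[8,[0,0,0],[0,0,1.1]],[8,[0,0,0],[0,0,1.1]],[8,[0,0,0],[0,0,0]],[8,[0,0,0],[0,0,0]],[8,[0,0,0],[0,0,0]]]'
python3 - <<'E'
from h import *
s=save('side','d6');a=save('scene','s6');ds=load('d6');sc=load('s6')
t=telemetry.state()['tcp_pos']
# expected hub top at tcp + (0,0,19-76-... )
h=np.array([t[0],t[1],t[2]+.019-.136+.06]);print(h)
o=[]
for c,im in((sc,a),(ds,s)):
    u,v=np.round(proj(c,h[None])[0]).astype(int);print(u,v)
    o.append(cv2.resize(im[v-30:v+30,u-26:u+27],(400,453),interpolation=cv2.INTER_CUBIC))
cv2.imwrite('pics/c6.png',np.hstack(o)[:,:,::-1])
E
```

```text
clock: 11.1
tcp_pos: [0.5764, -0.1677, 0.2527]
eef_rot: [0.888, 0.46, 0.0, -0.0]
force: [-0.8, -0.2, -6.2]
finger_gap: 0.124
grip_force: 78.0
[ 0.57635939 -0.16781396  0.19570627]
212 188
283 158
```

View pics/c6.png

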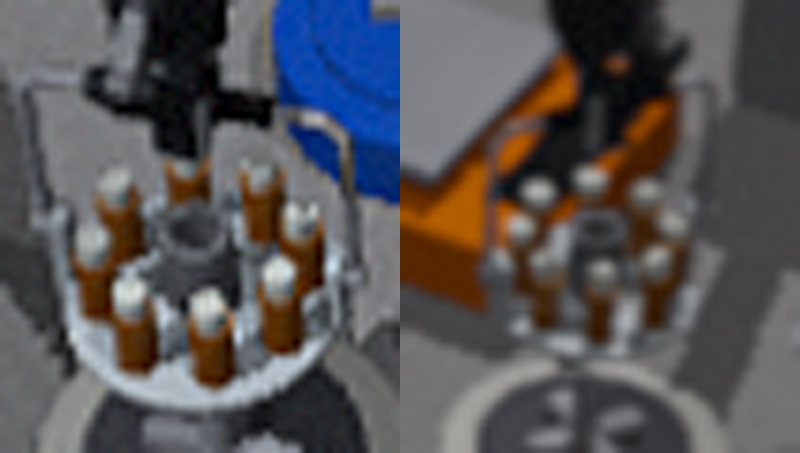

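```bash
python3 - <<'E'
from h import *
s=load('s6');d=load('d6')
H=tri([(s,(211.0,188.2)),(d,(283.5,158.05))]);D=tri([(s,(215.44,218.28)),(d,(281.1,187.2))]);print(H,D)
st=telemetry.state();print(R.from_quat(st['eef_rot']).inv().apply(D[0]-H[0])*1e3, st['tcp_pos'])
for c,a,b in((s,(211.0,188.2),(215.44,218.28)),(d,(283.5,158.05),(281.1,187.2))):
    q=atz(c,b,.05)-atz(c,a,.1957);print(q,atz(c,b,.05),R.from_quat(st['eef_rot']).inv().apply(q)*1e3)
E
```

```text
(array([ 0.57392365, -0.17026214,  0.19306437]), np.float64(0.0005955186752217632)) (array([ 0.57521968, -0.16812608,  0.04286992]), np.float64(0.00025052510207860705))
[  2.49385565  -0.17526417 150.19443079] [ 0.57635939 -0.16781396  0.25270627]
[ 0.00392921  0.00129566 -0.1457    ] [ 0.58037322 -0.16923567  0.05      ] [  3.32778151   2.45997659 145.69997203]
[-0.00062568  0.00663454 -0.1457    ] [ 0.57163271 -0.16097139  0.05      ] [  5.05750016  -4.3414006  145.69994   ]
```

```bash
python3 - <<'E'
from h import *
s=load('s5');d=load('d0')
print(atz(s,(214.0,208.2),.098), proj(s,[[.577,-.169,.098],[.577,-.169,.05]]),proj(d,[[.577,-.169,.098],[.577,-.169,.05]]))
a=[]
for c,(u,v) in((s,(195,195)),(d,(262,165))):
    a.append(cv2.resize(c['im'][v:v+40,u:u+40],(400,400),interpolation=cv2.INTER_CUBIC))
cv2.imwrite('pics/c7.png',np.hstack(a)[:,:,::-1])
E
```

```text
[ 0.57650912 -0.16891213  0.098     ] [[214.02576216 208.32760056]
 [215.15446517 217.44852547]] [[281.41079796 176.71638101]
 [280.85936185 185.65159774]]
```

View pics/c7.png

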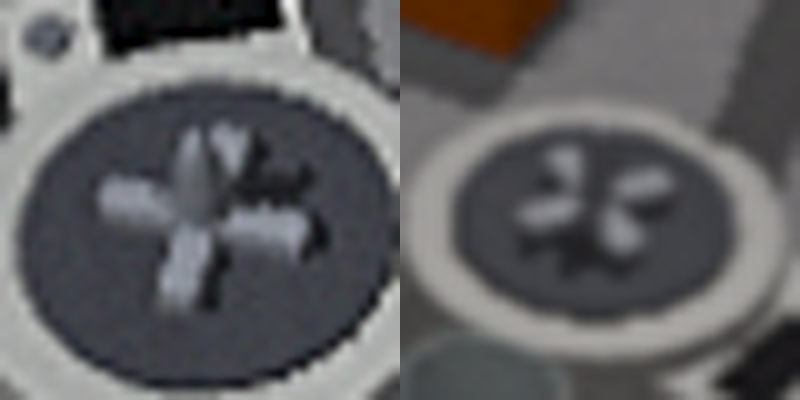

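The spindle tip shows at (195,130) in the left half of the crop. The cross centre is near (205,217) left and (596,199) right. The hub sits about 2.5 mm short along tool x, so I'll correct that and lower in steps, watching the force.

```bash
python3 -m crank '[[8,[1.5,0,3],[0,0,0]],[8,[1,0,6],[0,0,0]],[8,[0,0,8],[0,0,0]],[8,[0,0,8],[0,0,0]],[8,[0,0,6],[0,0,0]],[8,[0,0,4],[0,0,0]],[8,[0,0,3],[0,0,0]],[8,[0,0,3],[0,0,0]]]'
python3 -m crank '[[8,[0,0,3],[0,0,0]],[8,[0,0,3],[0,0,0]],[8,[0,0,3],[0,0,0]],[8,[0,0,2],[0,0,0]]]'
python3 -m crank '[[8,[0,0,3],[0,0,0]],[8,[0,0,3],[0,0,0]],[8,[0,0,3],[0,0,0]],[8,[0,0,2],[0,0,0]]]'
```

```text
clock: 12.0
tcp_pos: [0.5779, -0.1658, 0.2116]
eef_rot: [0.888, 0.46, 0.0, 0.0]
force: [0.8, -0.3, -6.6]
finger_gap: 0.126
grip_force: 78.1
clock: 12.4
tcp_pos: [0.5778, -0.1658, 0.2004]
eef_rot: [0.888, 0.46, -0.0, -0.0]
force: [0.5, 0.5, -6.4]
finger_gap: 0.124
grip_force: 78.1
clock: 12.8
tcp_pos: [0.5778, -0.1658, 0.1893]
eef_rot: [0.888, 0.46, -0.0, -0.0]
force: [0.1, 0.4, -6.8]
finger_gap: 0.125
grip_force: 78.1
```

The load is unchanged, so the spindle tip is already about 9 mm into the bore. I'll go on slowly.

```bash
python3 -m crank '[[8,[0,0,3],[0,0,0]],[8,[0,0,3],[0,0,0]],[8,[0,0,2],[0,0,0]],[8,[0,0,2],[0,0,0]]]'
python3 -m crank '[[8,[0,0,1.5],[0,0,0]],[8,[0,0,1.5],[0,0,0]],[8,[0,0,1.5],[0,0,0]],[8,[0,0,0],[0,0,0]]]'
python3 -m crank '[[8,[0,0,1],[0,0,0]],[8,[0,0,1],[0,0,0]],[8,[0,0,1],[0,0,0]],[8,[0,0,0],[0,0,0]]]'
```

```text
clock: 13.2
tcp_pos: [0.5778, -0.1658, 0.1795]
eef_rot: [0.888, 0.46, -0.0, 0.0]
force: [-0.2, -0.1, -6.0]
finger_gap: 0.124
grip_force: 78.1
clock: 13.6
tcp_pos: [0.5778, -0.1658, 0.175]
eef_rot: [0.888, 0.46, -0.0, -0.0]
force: [-0.2, 0.6, -6.8]
finger_gap: 0.123
grip_force: 78.1
clock: 14.0
tcp_pos: [0.5778, -0.1658, 0.172]
eef_rot: [0.888, 0.46, -0.0, -0.0]
force: [-1.4, -0.7, -7.5]
finger_gap: 0.125
grip_force: 78.1
```

```bash
python3 -m crank '[[8,[0,0,1],[0,0,0]],[8,[0,0,1],[0,0,0]],[8,[0,0,1],[0,0,0]],[8,[0,0,0],[0,0,0]]]'
python3 -m crank '[[8,[0,0,1],[0,0,0]],[8,[0,0,1],[0,0,0]],[8,[0,0,1],[0,0,0]],[8,[0,0,0],[0,0,0]]]'
```

```text
clock: 14.4
tcp_pos: [0.5778, -0.1658, 0.1689]
eef_rot: [0.888, 0.46, -0.0, -0.0]
force: [-0.2, -0.2, -6.6]
finger_gap: 0.125
grip_force: 78.1
clock: 14.8
tcp_pos: [0.5778, -0.1658, 0.166]
eef_rot: [0.888, 0.46, -0.0, -0.0]
force: [-0.6, -0.5, -6.1]
finger_gap: 0.121
grip_force: 78.1
```

```bash
python3 -m crank '[[8,[0,0,0.7],[0,0,0]],[8,[0,0,0.7],[0,0,0]],[8,[0,0,0],[0,0,0]]]'
```

```text
clock: 15.1
tcp_pos: [0.5779, -0.1659, 0.1651]
eef_rot: [0.888, 0.46, 0.0, 0.0]
force: [-0.5, -1.1, -3.5]
finger_gap: 0.12
grip_force: 78.4
```

```bash
python3 -m crank '[[8,[0,0,0.6],[0,0,0]],[8,[0,0,0.4],[0,0,0]],[8,[0,0,0],[0,0,0]]]'
```

```text
clock: 15.4
tcp_pos: [0.5781, -0.1661, 0.1649]
eef_rot: [0.888, 0.46, 0.001, 0.001]
force: [-2.0, -3.0, 6.0]
finger_gap: 0.122
grip_force: 79.3
```

The contact height is 0.1649 against a predicted 0.1647 for fully home (it would be about 0.175 on the arms), so it has dropped over the cross. I'll relax, open to a cage and fold the handle gently back along the arc.

```bash
python3 -m crank '[[8,[0,0,-0.6],[0,0,0]],[20,[0,0,-0.4],[0,0,0]],[20,[0,0,0],[0,0,0]],[20,[0,0,0],[0,0,0]],[20,[0,0,0],[0,0,0]]]' 40
python3 - <<'E'
from h import *
save('side','d8');save('scene','s8')
pts={}
for a,b,h0,w in(('s6','s8',(211.0,188.2),(-12,13,2,24)),('d6','d8',(283.5,158.05),(-10,11,2,20))):
    A=load(a)['im'];B=load(b)['im'];u,v=map(round,h0);t=A[v+w[2]-6:v+w[3],u+w[0]:u+w[1]]
    reg=B[v-25:v+60,u-30:u+30];m=cv2.matchTemplate(reg,t,cv2.TM_CCOEFF_NORMED);_,mx,_,(x,y)=cv2.minMaxLoc(m)
    du,dv=u-30+x-(u+w[0]),v-25+y-(v+w[2]-6);print(a,mx,du,dv);pts[a]=(h0[0]+du,h0[1]+dv)
s=load('s8');d=load('d8')
print(tri([(s,(211.0,188.2)),(d,(283.5,158.05))])[0],tri([(s,pts['s6']),(d,pts['d6'])]))
E
```

```text
clock: 15.9
tcp_pos: [0.5779, -0.1657, 0.1646]
eef_rot: [0.888, 0.46, 0.0, -0.0]
force: [-0.4, -0.4, 1.0]
finger_gap: 0.231
grip_force: 0.0
s6 0.828309178352356 3 18
d6 0.44865819811820984 -2 17
[ 0.57392365 -0.17026214  0.19306437] (array([ 0.57651622, -0.16806716,  0.10768681]), np.float64(0.00014041030431387392))
```

The image shift gives a drop of 85 ± 3 mm (88 for home, 78 for on the arms), which agrees with the force check. Now I'll lower the handle.

```bash
python3 -m crank '[[20,[0,6.1,0.3],[0,0,0]],[20,[0,6.1,0.6],[0,0,0]],[20,[0,6.1,1],[0,0,0]],[20,[0,6,1.5],[0,0,0]],[20,[0,5.8,1.9],[0,0,0]],[20,[0,5.7,2.3],[0,0,0]],[20,[0,5.5,2.7],[0,0,0]],[20,[0,5.3,3.1],[0,0,0]]]'
python3 -m crank '[[20,[0,5.1,3.4],[0,0,0]],[20,[0,4.9,3.8],[0,0,0]],[20,[0,4.6,4.1],[0,0,0]],[20,[0,4.2,4.4],[0,0,0]],[20,[0,4,4.7],[0,0,0]],[20,[0,3.6,5],[0,0,0]],[20,[0,3.2,4],[0,0,0]],[26,[0,0,0],[0,0,0]]]'
```

```text
clock: 16.8
tcp_pos: [0.6162, -0.193, 0.151]
eef_rot: [0.888, 0.46, -0.0, -0.0]
force: [-0.1, 0.2, -0.4]
finger_gap: 0.227
grip_force: 0.1
clock: 17.6
tcp_pos: [0.64, -0.2099, 0.121]
eef_rot: [0.888, 0.46, -0.0, -0.0]
force: [-0.5, -0.2, -0.2]
finger_gap: 0.306
grip_force: 0.0
```

Handle lowered. Open a bit more and retreat straight up.

```bash
python3 -m crank '[[40,[0,0,0],[0,0,0]],[40,[0,3,0],[0,0,0]],[40,[0,0,-4],[0,0,0]],[40,[0,0,-10],[0,0,0]],[40,[0,0,-20],[0,0,0]],[40,[0,0,-30],[0,0,0]],[40,[0,0,-30],[0,0,0]],[40,[0,0,-30],[0,0,0]]]'
python3 -m crank '[[40,[-25,0,-5],[0,0,0]],[40,[-35,0,0],[0,0,0]],[40,[-25,0,0],[0,0,0]],[40,[0,0,0],[0,0,0]],[40,[0,0,0],[0,0,0]],[40,[0,0,0],[0,0,0]]]'
python3 - <<'E'
from h import *
save('wrist','w9');save('side','d9');save('scene','s9');w=load('w9')
# where are the known points expected in the wrist picture, and what is there
print(proj(w,[[.577,-.168,.11],[.577+.079*.82,-.168-.079*.574,.136]]))
for a,b,h0,ww in(('s6','s9',(211.0,188.2),(-16,17,-10,24)),('d6','d9',(283.5,158.05),(-14,15,-8,20))):
    A=load(a)['im'];B=load(b)['im'];u,v=map(round,h0);t=A[v+ww[2]:v+ww[3],u+ww[0]:u+ww[1]]
    reg=B[v-25:v+60,u-30:u+30];m=cv2.matchTemplate(reg,t,cv2.TM_CCOEFF_NORMED);_,mx,_,(x,y)=cv2.minMaxLoc(m);print(a,mx,x-30-ww[0],y-25-ww[2])
# hub circle in wrist picture: vial caps (white) centroid ring; dark sleeve
g=w['im'].astype(int)
dark=(g.max(2)<45).astype(np.uint8);dark[290:]=0;n,l,st,ce=cv2.connectedComponentsWithStats(dark)
for i in range(1,n):
    if st[i][4]>150: print('dark',st[i],ce[i])
E
```

```text
clock: 18.4
tcp_pos: [0.6423, -0.2114, 0.2484]
eef_rot: [0.888, 0.46, 0.0, 0.0]
force: [0.4, -0.7, 0.3]
finger_gap: 0.473
grip_force: 0.0
clock: 19.0
tcp_pos: [0.5938, -0.2803, 0.2514]
eef_rot: [0.888, 0.46, 0.0, 0.0]
force: [0.3, -0.0, -0.2]
finger_gap: 0.468
grip_force: 0.0
[[159.3991002   91.75519889]
 [251.41620709  89.26020608]]
s6 0.5409525632858276 3 18
d6 0.34885427355766296 -2 17
dark [244  41   8  94 609] [247.62233169  88.37438424]
dark [254  41   6  93 405] [257.28395062  85.71604938]
dark [  73  101   49   58 1309] [ 97.22001528 129.04048892]
dark [193 235  17  55 595] [202.8907563  264.68571429]
dark [ 292  235  121   55 2023] [330.10627781 274.03756797]
dark [  90  245  103   45 1331] [156.27197596 277.82344102]
```

```bash
python3 -c "
from rig import job; print(job.job_done())"
```

```text
the job is handed in; nothing more can be done
None
```

I mounted the carousel on the white drive unit; it dropped over the drive cross and sits fully home by contact height (0.1649 m against 0.1647 m predicted). I folded its handle back down, let go, and handed the job in with the arm clear at 19 s.

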